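Feel out the hidden catch of the tile box

TASK

The mosaic tile box is held shut by a hidden catch, the floor of a finger notch somewhere along the top of the raised rail on the side nearest the robot. Rest a fingertip lightly on the very end of the rail on the robot's left, slide it along the top to the right until it finds the notch, then press the floor of the notch down until the lid springs fully open, and take the finger away so that the catch comes back up. Everything is done by touch without forcing: pick nothing up and leave the things standing round the box where they are.

Things in the scene. Friction and masses are not known exactly. Their poses are not given: they have to be found in the camera images.
- tilebox: Wooden tile box, 200 mm deep (x) by 300 mm wide (y), fixed to the table. Origin: centre of its underside, on the table; z up, +x away from the robot, +y to the robot's left; yawed up to 0.25 rad. Along its near (-x) side runs a raised rail. The plywood lid behind the rail is sunk: its top is 42 mm above the table (a 4 mm ridge near its far edge); side walls 48 mm high.
- rail_top (a point): Middle of the rail's flat top (box frame x -86, y 0, z 62 mm). The rail is 300 mm long (y), 28 mm deep (x). A notch cuts across it, its centre between y +35 and -45 mm from here; the place varies and is not given. Notch: 40 mm long along the rail, open at front and back, 8 mm deep, upright ends. Its floor, 38 mm long, of the same wood, is the catch.
- rail_end: First 45 mm of the rail, at its left (+y) end; same wood, flush with the rest. Origin on the table below the centre of this piece (box frame x -86, y +127.5 mm); top 62 mm above it.
- rail_run: The next 50 mm of the rail, from 45 to 95 mm from its left end, flush with its neighbours. Origin on the table below the centre of this piece (box frame x -86, y +80 mm); top 62 mm above it. The notch always lies farther right than this piece.
- catch (a joint): Sprung catch, the floor of the notch: 0 up (54 mm above the table), grows as it is pressed straight down, at most 0.007 m (fully down, then 47 mm above the table). Force 2 N at the start to about 6 N fully down; it frees the lid after about 0.0045 m and comes back up when let go.
- lid (a joint): Sliding lid: 0 shut; once the catch frees it its own spring drives it away from the robot (box +x) to 0.055 m (fully open) in well under a second. It cannot be moved while the catch is up.
- bowl: Bystander: white ceramic bowl of loose tesserae, rim 100 mm across, 45 mm high, left of the box. Origin: on the table, below its middle.
- glue: Bystander: white glue bottle, 52 mm across, 130 mm high, right of the box. Origin: on the table, below its middle.
- jar: Bystander: small clear jar, 56 mm across, 65 mm high, right of the box. Origin: on the table, below its middle.
- block: Bystander: cork sanding block, 45 x 70 x 30 mm, left of the box's near corner. Origin: on the table, below its middle.
- mug: Bystander: blue ceramic mug, 72 mm across, 85 mm high, near and to the right of the box. Origin: on the table, below its middle.
- knife: Bystander: small spatula lying flat between the robot and the box, 160 mm long. Origin: on the table, below its length; its x axis runs along it.
- tile: Bystander: loose flat terracotta tile, 90 x 90 x 10 mm, lying between the robot and the left part of the box. Origin: on the table, below its middle.

How it is judged:
By the outcome, as a careful person would: the job done as asked, in the order asked, and still so for the second after the job is handed in, with the robot touching nothing.
It also fails if it takes over 64 s, if anything falls off the work surface, if the arm or the gripper's body presses on something with over 40 N, if the wrist force passes 120 N, or if a joint passes its speed limit or range.

ROBOT

A 6-joint arm with a two-finger parallel gripper is mounted at the origin on the work surface. World frame = base frame: x ahead of the robot, y to its left, z up, the work surface at z = 0. Lengths are in mm, angles in rad, forces in N, time in s.
With the tool pointing down it reaches from about 275 to 750 mm from the base axis. Payload 10.2 kg.
Tool frame: the origin (TCP) lies at the very end of the fingers, on their centre line; the grasp point (between the pads) lies 19 mm behind it (ctrl.pinch_z is the distance from the TCP to the grasp point, in mm); y points along the fingers, z is the direction in which the jaws open and shut, and the axes are right-handed (so a half turn about y gives the same grasp; the last joint's range is limited). The gripper opens to 85 mm and grips with 20 to 120 N. Pads are 22 mm wide; open, the fingers measure 114 mm over their backs; the gripper's body (76 mm by 85 mm) begins 54 mm behind the grasp point. The pads swing forward as they close: fully open they stand 13 mm farther back than shut.
Start: joints at [-1.515, 0.313, 1.498, -0, 1.331, -0.223], TCP at [144.468, -504.738, 231.294] pointing down, gripper open.
Joint ranges: [-2.94, 2.94], [-0.97, 2.17], [0.19, 2.56], [-1.23, 4.37], [0.02, 3.11], [-2.88, 2.88]. Speed limits (rad/s): [2.39, 2.39, 3.01, 3.14, 3.14, 3.14].

INTERFACE

Orientations are given as a unit quaternion [w, x, y, z].
In Python, from rig import sense, eyes, ctrl gives the robot as it stands. The module is installed in compiled form; this text tells all that it offers.
- The arm moves only by the shell command python3 -m handwheel 'ROWS' [FORCE]. ROWS is JSON, a list of rows, each an object of numbers: "grip": the finger opening in mm, from 0 to 85.4; "tx", "ty", "tz": the shift along the tool's x, y, z in mm; "wx", "wy", "wz": the turn, a rotation vector about the tool's x, y, z in rad. In form: [{"grip": .., "tx": .., "ty": .., "tz": .., "wx": .., "wy": .., "wz": ..}, ...]. A call has 1 to 10 rows; each row shifts and turns the commanded pose from where the row before left it, along the tool's axes as they then stand; what a row does not reach is not made up. A row lasts 1/12 s, in which the tool goes at most 41.7 mm and 7.16 degrees, less where a joint would pass 70% of its speed; a pose out of reach is approached as far as the arm can. A call is refused whole if a number of a shift passes 41.7 or a number of a turn 0.125, either way. A call with a gripper value outside its range is refused whole. The fingers move at their own pace and stop on an object; FORCE is the grip in N (left out, the last holds). Time passes only in rows, so rows that do not move let the fingers close. It gives the time, the measured TCP pose, the force and the opening at its end, in the units of the state.
- sense(): the state, without advancing time (a new reading comes with each control period).
- eyes.capture(name): name is "side" or "top" or "wrist"; returns a dict with "pixels" (480x640x3 uint8, red, green, blue), "mtx" (3x3 intrinsics, pixels), "R" (3x3) and "t" (3): a world point X has camera coordinates R X + t. Camera axes: x right, y down, z forward; pixel columns grow to the right and rows downward; lengths in mm; the calibration is good to about 2 mm. A picture is of the moment at which its call begins. There is no depth.
- ctrl.finish_job(): hands the job in, once; it reports no verdict.
The state is a dict: "time_s": time; "joints": joint angles; "dq": joint speeds; "tau": joint torques, N m; "eef_pos": TCP position; "ee_rot": TCP orientation; "force": force on the tool from outside, world axes, zero at the start; "wrist_torque": the same for the moment, N m; "grip_width": opening from 0.0 (shut) to 1.0 (fully open).
Only numpy, scipy, OpenCV 4.12 (cv2) and the standard library are available. Lean on these libraries where they do the work, as an engineer would, in place of code of your own. Each camera call takes 0.05 s, during which the arm holds its last target.

## Working session

There is one attempt and no reset: what is moved stays moved. The work goes in short steps, Python scripts to look and compute and a shell command to move; the robot and the scene stay as the last step left them, time stands still between calls to the robot, and variables do not carry over. Pictures are saved under pics/ and viewed, and the job is handed in when it is done.

```bash
mkdir -p pics
python3 - <<'E'
from rig import sense,eyes,ctrl
import cv2,numpy as np
for n in ("side","top","wrist"):
    c=eyes.capture(n); cv2.imwrite(f"pics/{n}0.png",c["pixels"][:,:,::-1])
    np.savez(f"pics/{n}0.npz",**c)
    print(n,c["mtx"].tolist(),np.round(c["R"],4).tolist(),np.round(c["t"],1).tolist())
print(sense(),ctrl.pinch_z)
E
```

```text
side [[467.60556363111914, 0.0, 318.4261363172686], [0.0, 467.60556363111914, 233.5340250191016], [0.0, 0.0, 1.0]] [[-0.9226, -0.3854, -0.0163], [-0.2656, 0.6654, -0.6976], [0.2797, -0.6393, -0.7163]] [557.0, 162.4, 672.4]
top [[559.7630032258129, 0.0, 323.5711344439349], [0.0, 559.7630032258129, 236.38597889629676], [0.0, 0.0, 1.0]] [[0.0289, -0.9995, 0.0083], [-0.9812, -0.0299, -0.1909], [0.191, -0.0026, -0.9816]] [30.4, 559.0, 1023.7]
wrist [[363.23206038514564, 0.0, 318.675677463746], [0.0, 363.23206038514564, 243.2783456291383], [0.0, 0.0, 1.0]] [[0.2753, -0.9614, -0.0007], [-0.9185, -0.2633, 0.2949], [-0.2837, -0.0805, -0.9555]] [-525.0, -38.5, 377.9]
{'time_s': 0.15, 'joints': array([-1.51539491e+00,  3.13297699e-01,  1.49821709e+00,  2.79315611e-05,
        1.33097560e+00, -2.23351383e-01]), 'dq': array([-1.63329779e-03, -3.21002199e-03, -9.27743722e-04, -3.22633680e-04,
        5.53219601e-05,  7.62962766e-05]), 'tau': array([ 1.64097582e-03, -4.12370539e+01, -2.59796476e+01, -1.58957187e-04,
        3.25793335e-03,  1.37247046e-06]), 'eef_pos': array([ 144.46731417, -504.55444631,  230.89582268]), 'ee_rot': array([ 0.09826907, -0.09819671,  0.70056557, -0.69993462]), 'force': array([-0.05446772,  0.61916245,  0.22684432]), 'wrist_torque': array([-0.00829475, -0.05131045, -0.0026443 ]), 'grip_width': 0.9966764147877216} 18.700000000000003
```

View pics/top0.png

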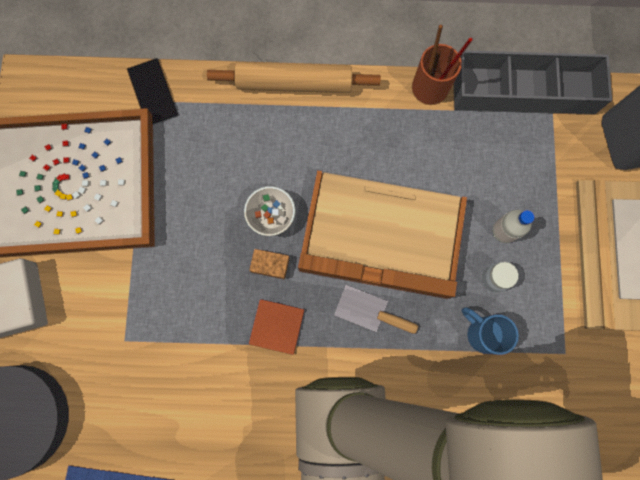

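View pics/side0.png

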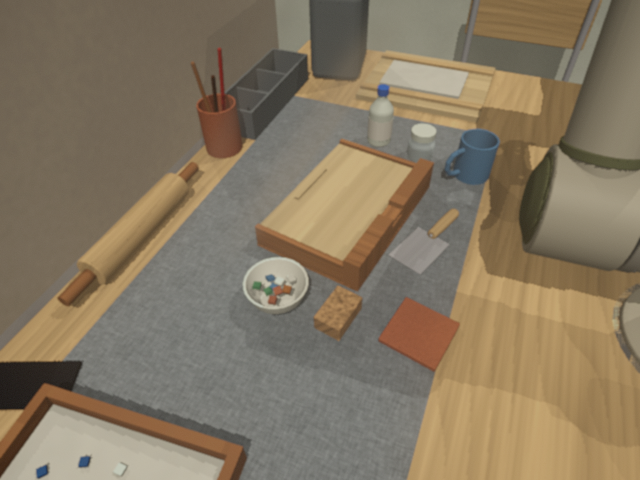

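View pics/wrist0.png

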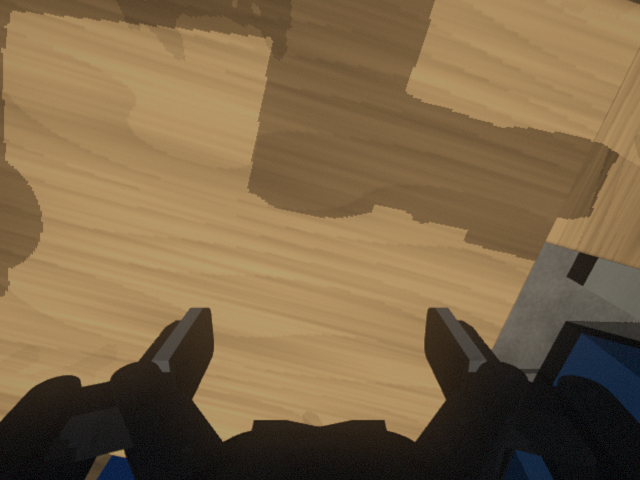

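The top view shows the box at about (305–467, 172–295), with the rail along its lower edge from (302,265) to (455,290). A notch-like patch sits near (372,272). The bowl, block and tile are to the left, and the mug, jar and glue to the right. I'll zoom in and measure the rail next.

Run:
```python
import cv2,numpy as np
for n,(x0,y0,x1,y1) in {"top":(285,160,485,310),"side":(240,130,440,280)}.items():
    im=cv2.imread(f"pics/{n}0.png")[y0:y1,x0:x1]
    cv2.imwrite(f"pics/{n}0z.png",cv2.resize(im,None,fx=4,fy=4,interpolation=cv2.INTER_CUBIC))
```

```text
(no output)
```

View pics/top0z.png

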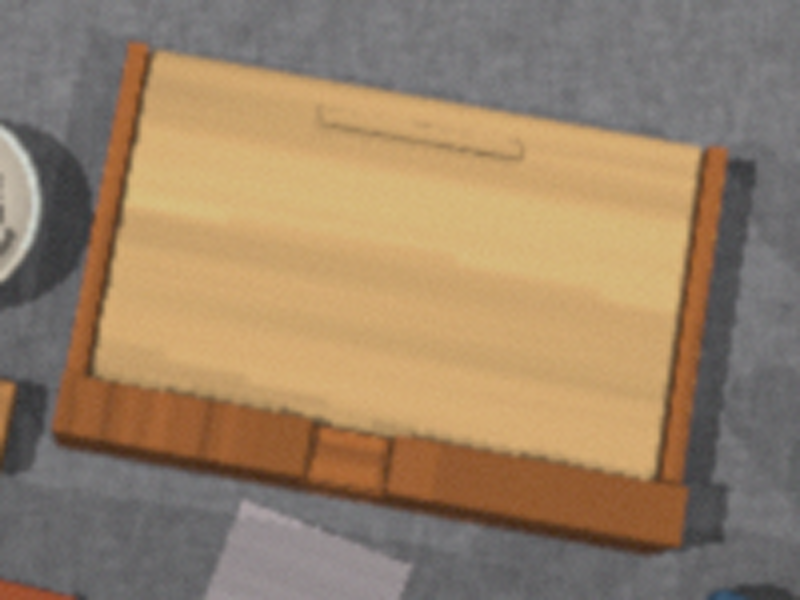

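View pics/side0z.png

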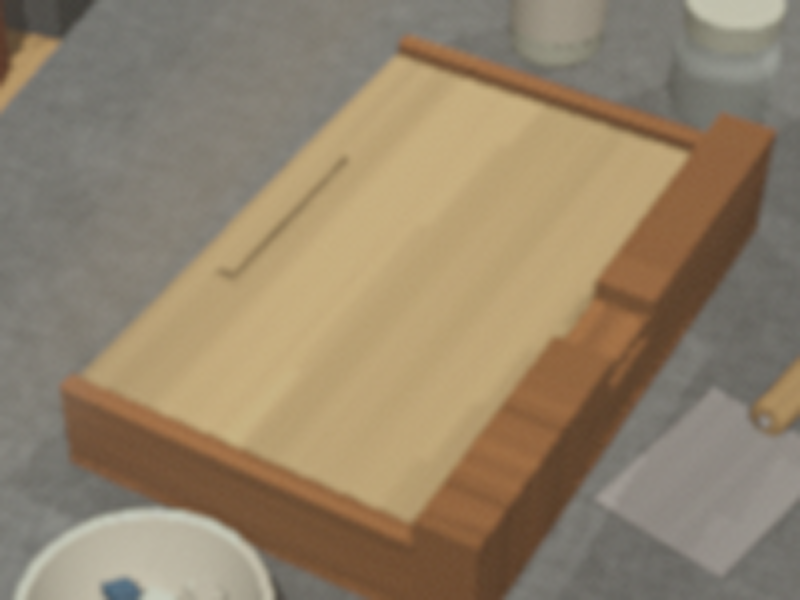

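The zoomed views clearly show the notch. In the top crop it spans about x 308–388, and in the side crop it lies between (555,340) and (650,300). Next I'll cast rays.

```bash
cat > h.py <<'E'
import numpy as np
def ray(n,u,v):
    c=np.load(f"pics/{n}.npz"); d=c["R"].T@np.linalg.inv(c["mtx"])@np.array([u,v,1.]); o=-c["R"].T@c["t"]; return o,d
def onz(n,u,v,z):
    o,d=ray(n,u,v); return o+d*(z-o[2])/d[2]
def proj(n,X):
    c=np.load(f"pics/{n}.npz"); p=c["mtx"]@(c["R"]@X+c["t"]); return p[:2]/p[2]
E
python3 - <<'E'
from h import *
T=lambda x,y,z:onz("top0",285+x/4,160+y/4,z)
S=lambda x,y,z:onz("side0",240+x/4,130+y/4,z)
pts={}
for nm,f,L in (("top",T,[("LF",66,376),("LN",56,434),("RN",682,541),("RF",688,487)]),("side",S,[("LF",413,522),("LN",480,545),("RN",773,133),("RF",720,115)])):
    for k,x,y in L: pts[nm+k]=f(x,y,62); print(nm,k,pts[nm+k].round(1))
    P=lambda k:pts[nm+k]
    c=(P("LF")+P("LN")+P("RN")+P("RF"))/4
    e=(P("LF")+P("LN")-P("RN")-P("RF"))/2
    print("center",c.round(1),"len",np.linalg.norm(e),"yaw",np.arctan2(-e[0],e[1]), "depth",np.linalg.norm(P("LF")-P("LN")))
    ey=e/np.linalg.norm(e)
    ns=[(312,430),(306,478),(390,438),(386,495)] if nm=="top" else [(555,340),(612,365),(598,292),(648,308)]
    for p in ns:
        q=f(*p,62); print(" notch s",((q-c)@ey).round(1))
E
```

```text
top LF [520.9  87.9  62. ]
top LN [493.1  91.6  62. ]
top RN [ 451.4 -203.5   62. ]
top RF [ 476.9 -206.8   62. ]
center [485.5 -57.7  62. ] len 297.977842655908 yaw -0.1443841557451021 depth 28.089508692180722
 notch s 30.1
 notch s 29.2
 notch s -6.9
 notch s -9.1
side LF [523.1  91.8  62. ]
side LN [495.6  93.1  62. ]
side RN [ 450.9 -198.    62. ]
side RF [ 477.5 -202.6   62. ]
center [486.8 -53.9  62. ] len 296.229419601202 yaw -0.1530078396292181 depth 27.553157307308897
 notch s 31.2
 notch s 32.8
 notch s -5.1
 notch s -6.6
```

```bash
cat >> h.py <<'E'
from scipy.spatial.transform import Rotation as Ro
C=np.array([486.1,-56.0,62.]);YAW=-0.148
EX=np.array([np.cos(YAW),np.sin(YAW),0]);EY=np.array([-np.sin(YAW),np.cos(YAW),0])
def st(goal=None,flip=1):
    from rig import sense
    s=sense();q=s["ee_rot"];R=Ro.from_quat([q[1],q[2],q[3],q[0]]).as_matrix()
    p=np.array(s["eef_pos"])
    print("t %.2f"%s["time_s"],"pos",p.round(1),"F",s["force"].round(2),"grip",round(s["grip_width"],3))
    d=p-C;print("box s(y) %.1f x %.1f z %.1f"%(d@EY,d@EX,p[2]))
    print("tool axes x",R[:,0].round(3),"y",R[:,1].round(3),"z",R[:,2].round(3))
    Rg=np.column_stack([flip*EY,[0,0,-1],np.cross(flip*EY,[0,0,-1])])
    print("turn (tool frame)",Ro.from_matrix(R.T@Rg).as_rotvec().round(4))
    if goal is not None:
        g=C+goal[0]*EY+goal[1]*EX; g[2]=goal[2]; print("shift tool",(R.T@(g-p)).round(1))
    return s
E
python3 - <<'E'
from h import *
st((138,0,150)); st((138,0,150),-1)
E
```

```text
t 0.15 pos [ 144.5 -504.6  230.9] F [-0.05  0.62  0.23] grip 0.997
box s(y) -494.0 x -271.8 z 230.9
tool axes x [-0.961 -0.275 -0.   ] y [-0.     0.001 -1.   ] z [ 0.275 -0.961 -0.001]
turn (tool frame) [8.0000e-04 1.9975e+00 7.0000e-04]
shift tool [-509.    81.4 -462.8]
t 0.15 pos [ 144.5 -504.6  230.9] F [-0.05  0.62  0.23] grip 0.997
box s(y) -494.0 x -271.8 z 230.9
tool axes x [-0.961 -0.275 -0.   ] y [-0.     0.001 -1.   ] z [ 0.275 -0.961 -0.001]
turn (tool frame) [ 6.0000e-04 -1.1441e+00 -7.0000e-04]
shift tool [-509.    81.4 -462.8]
```

```bash
python3 -m handwheel '[{"grip":0,"tx":-25,"tz":-23},{"grip":0,"tx":-25,"tz":-23},{"grip":0,"tx":-25,"tz":-23},{"grip":0,"tx":-25,"tz":-23},{"grip":0,"tx":-25,"tz":-23},{"grip":0,"tx":-25,"tz":-23},{"grip":0,"tx":-25,"tz":-23},{"grip":0,"tx":-25,"tz":-23},{"grip":0,"tx":-25,"tz":-23},{"grip":0,"tx":-25,"tz":-23}]' 20
python3 -m handwheel '[{"grip":0,"tx":-25,"tz":-23},{"grip":0,"tx":-25,"tz":-23},{"grip":0,"tx":-25,"tz":-23},{"grip":0,"tx":-25,"tz":-23},{"grip":0,"tx":-25,"tz":-23},{"grip":0,"tx":-25,"tz":-23},{"grip":0,"tx":-25,"tz":-23},{"grip":0,"tx":-25,"tz":-23},{"grip":0,"tx":-25,"tz":-23},{"grip":0,"tx":-10,"tz":-5}]'
python3 -m handwheel '[{"grip":0,"wy":-0.115},{"grip":0,"wy":-0.115},{"grip":0,"wy":-0.115},{"grip":0,"wy":-0.115},{"grip":0,"wy":-0.115},{"grip":0,"wy":-0.115},{"grip":0,"wy":-0.115},{"grip":0,"wy":-0.115},{"grip":0,"wy":-0.115},{"grip":0,"wy":-0.109}]'
python3 - <<'E'
from h import *
st((138,0,120),-1)
E
```

```text
t 0.15 pos [ 144.5 -504.6  230.9] F [-0.05  0.62  0.23] grip 0.997
box s(y) -494.0 x -271.8 z 230.9
tool axes x [-0.961 -0.275 -0.   ] y [-0.     0.001 -1.   ] z [ 0.275 -0.961 -0.001]
turn (tool frame) [ 6.0000e-04 -1.1441e+00 -7.0000e-04]
shift tool [-509.   111.4 -462.8]invalid input
invalid input
invalid input
```

```bash
python3 -m handwheel '[{"grip":0,"tx":-25,"ty":0,"tz":-23,"wx":0,"wy":0,"wz":0},{"grip":0,"tx":-25,"ty":0,"tz":-23,"wx":0,"wy":0,"wz":0},{"grip":0,"tx":-25,"ty":0,"tz":-23,"wx":0,"wy":0,"wz":0},{"grip":0,"tx":-25,"ty":0,"tz":-23,"wx":0,"wy":0,"wz":0},{"grip":0,"tx":-25,"ty":0,"tz":-23,"wx":0,"wy":0,"wz":0},{"grip":0,"tx":-25,"ty":0,"tz":-23,"wx":0,"wy":0,"wz":0},{"grip":0,"tx":-25,"ty":0,"tz":-23,"wx":0,"wy":0,"wz":0},{"grip":0,"tx":-25,"ty":0,"tz":-23,"wx":0,"wy":0,"wz":0},{"grip":0,"tx":-25,"ty":0,"tz":-23,"wx":0,"wy":0,"wz":0},{"grip":0,"tx":-25,"ty":0,"tz":-23,"wx":0,"wy":0,"wz":0}]' 20
```

```text
time_s: 0.98
eef_pos: [322.0, -213.2, 231.3]
ee_rot: [-0.098, 0.098, -0.7, 0.7]
force: [0.8, -0.1, -0.4]
grip_width: -0.0
```

```bash
python3 -m handwheel '[{"grip":0,"tx":-26,"ty":0,"tz":-23,"wx":0,"wy":0,"wz":0},{"grip":0,"tx":-26,"ty":0,"tz":-23,"wx":0,"wy":0,"wz":0},{"grip":0,"tx":-26,"ty":0,"tz":-23,"wx":0,"wy":0,"wz":0},{"grip":0,"tx":-26,"ty":0,"tz":-23,"wx":0,"wy":0,"wz":0},{"grip":0,"tx":-26,"ty":0,"tz":-23,"wx":0,"wy":0,"wz":0},{"grip":0,"tx":-26,"ty":0,"tz":-23,"wx":0,"wy":0,"wz":0},{"grip":0,"tx":-26,"ty":0,"tz":-23,"wx":0,"wy":0,"wz":0},{"grip":0,"tx":-26,"ty":0,"tz":-23,"wx":0,"wy":0,"wz":0},{"grip":0,"tx":-26,"ty":0,"tz":-23,"wx":0,"wy":0,"wz":0},{"grip":0,"tx":-26,"ty":0,"tz":-23,"wx":0,"wy":0,"wz":0}]'
python3 -m handwheel '[{"grip":0,"tx":0,"ty":0,"tz":0,"wx":0,"wy":-0.115,"wz":0},{"grip":0,"tx":0,"ty":0,"tz":0,"wx":0,"wy":-0.115,"wz":0},{"grip":0,"tx":0,"ty":0,"tz":0,"wx":0,"wy":-0.115,"wz":0},{"grip":0,"tx":0,"ty":0,"tz":0,"wx":0,"wy":-0.115,"wz":0},{"grip":0,"tx":0,"ty":0,"tz":0,"wx":0,"wy":-0.115,"wz":0},{"grip":0,"tx":0,"ty":0,"tz":0,"wx":0,"wy":-0.115,"wz":0},{"grip":0,"tx":0,"ty":0,"tz":0,"wx":0,"wy":-0.115,"wz":0},{"grip":0,"tx":0,"ty":0,"tz":0,"wx":0,"wy":-0.115,"wz":0},{"grip":0,"tx":0,"ty":0,"tz":0,"wx":0,"wy":-0.115,"wz":0},{"grip":0,"tx":0,"ty":0,"tz":0,"wx":0,"wy":-0.109,"wz":0}]'
python3 - <<'E'
from h import *
st((138,0,130),-1)
from rig import eyes
import cv2
for n in ("side","top","wrist"):
    c=eyes.capture(n); cv2.imwrite(f"pics/{n}1.png",c["pixels"][:,:,::-1]); np.savez(f"pics/{n}1.npz",**c)
E
```

```text
time_s: 1.82
eef_pos: [508.7, 79.7, 231.1]
ee_rot: [0.098, -0.098, 0.7, -0.7]
force: [0.4, -1.3, -0.4]
grip_width: 0.004
time_s: 2.65
eef_pos: [508.0, 77.8, 231.0]
ee_rot: [0.463, -0.463, 0.534, -0.534]
force: [0.1, 0.1, 0.4]
grip_width: 0.002
t 2.65 pos [508.   77.8 231. ] F [0.08 0.11 0.42] grip 0.002
box s(y) 135.6 x 2.0 z 231.0
tool axes x [-0.142 -0.99   0.   ] y [-0.001  0.    -1.   ] z [ 0.99  -0.142 -0.001]
turn (tool frame) [0.0006 0.0057 0.    ]
shift tool [ -2.4 101.   -1.9]
```

View pics/wrist1.png

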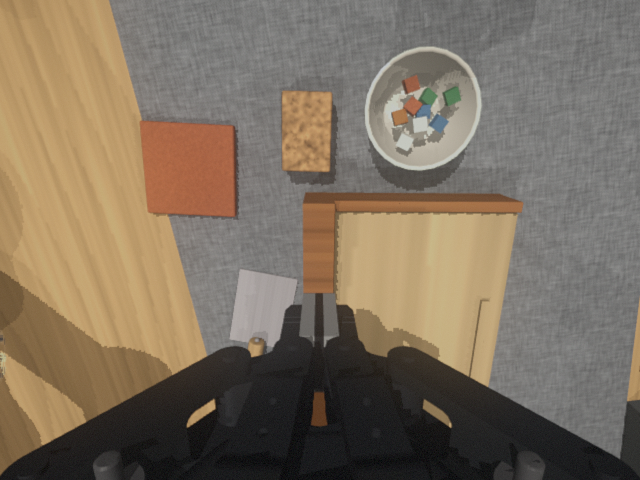

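View pics/side1.png

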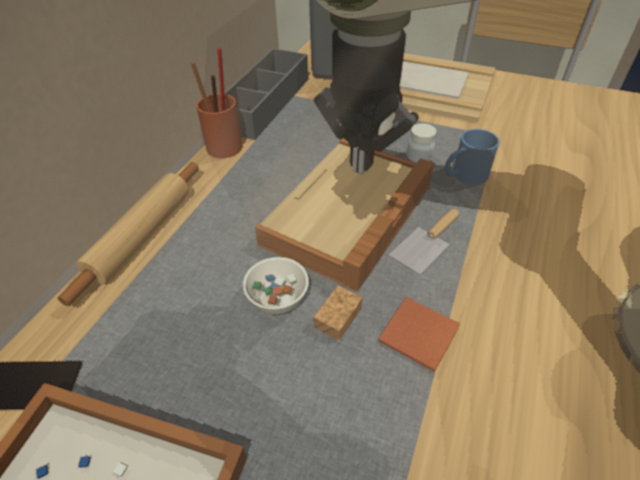

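The wrist view shows the rail at columns 303–336, with its left end near row 195–207. The fingers are shut and in line with it. I'll check the estimate by projecting it into this view.

Run:
```python
from h import *
import cv2
for n in ("wrist1","top0"):
    im=cv2.imread(f"pics/{n}.png")
    for s in (150,105,55,31,-9,-150):
        for x in (-14,14):
            u=proj(n,C+s*EY+x*EX); print(n,s,x,u.round(1))
            cv2.circle(im,tuple(int(round(float(a)*8)) for a in u),8,(255,255,0),-1,shift=3)
    o=(240,170) if n=="wrist1" else (285,160)
    cv2.imwrite(f"pics/{n}p.png",cv2.resize(im[o[1]:o[1]+150,o[0]:o[0]+200],None,fx=4,fy=4,interpolation=cv2.INTER_CUBIC))
```

```text
wrist1 150 -14 [300.7 203.9]
wrist1 150 14 [333.1 204. ]
wrist1 105 -14 [301.4 253.2]
wrist1 105 14 [332.5 253.3]
wrist1 55 -14 [302.1 303.5]
wrist1 55 14 [331.8 303.5]
wrist1 31 -14 [302.4 326.1]
wrist1 31 14 [331.5 326.1]
wrist1 -9 -14 [302.9 361.8]
wrist1 -9 14 [331.  361.8]
wrist1 -150 -14 [304.4 471. ]
wrist1 -150 14 [329.6 471. ]
top0 150 -14 [297.5 267.8]
top0 150 14 [300.3 253.4]
top0 105 -14 [321. 272.]
top0 105 14 [323.6 257.5]
top0 55 -14 [347.1 276.6]
top0 55 14 [349.6 262.1]
top0 31 -14 [359.7 278.9]
top0 31 14 [362.1 264.4]
top0 -9 -14 [380.6 282.6]
top0 -9 14 [382.9 268.1]
top0 -150 -14 [454.9 295.9]
top0 -150 14 [456.8 281.2]
```

View pics/wrist1p.png

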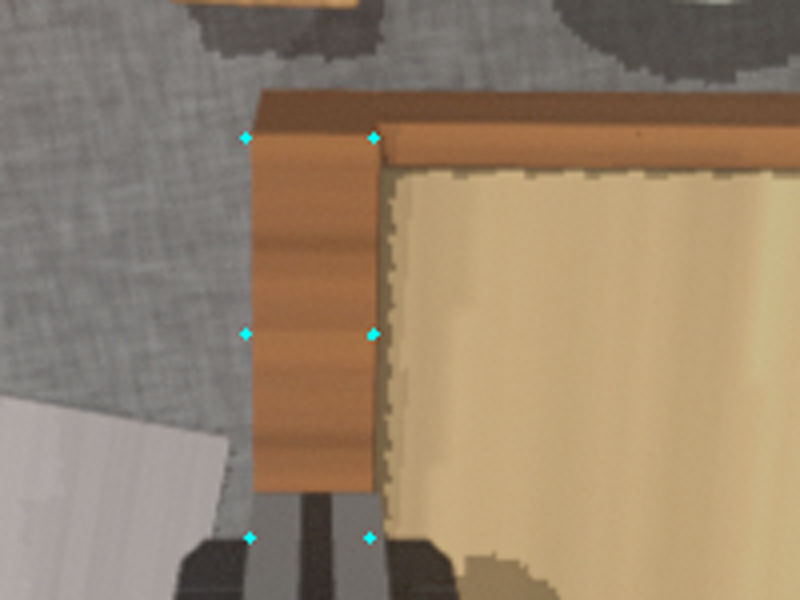

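View pics/top0p.png

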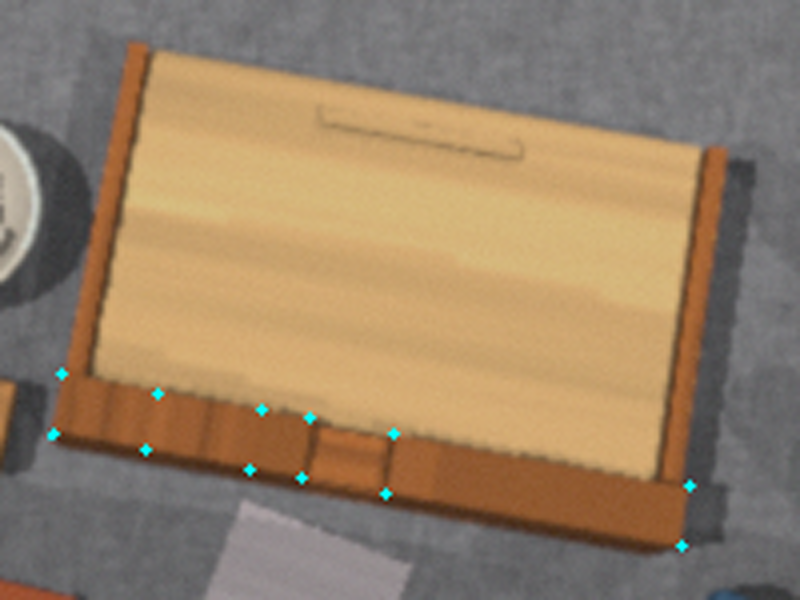

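```bash
python3 -m handwheel '[{"grip":0,"tx":-2,"ty":30,"tz":-1,"wx":0,"wy":0.005,"wz":0},{"grip":0,"tx":0,"ty":30,"tz":0,"wx":0,"wy":0,"wz":0},{"grip":0,"tx":0,"ty":30,"tz":0,"wx":0,"wy":0,"wz":0},{"grip":0,"tx":0,"ty":30,"tz":0,"wx":0,"wy":0,"wz":0},{"grip":0,"tx":0,"ty":25,"tz":0,"wx":0,"wy":0,"wz":0},{"grip":0,"tx":0,"ty":12,"tz":0,"wx":0,"wy":0,"wz":0},{"grip":0,"tx":0,"ty":3,"tz":0,"wx":0,"wy":0,"wz":0},{"grip":0,"tx":0,"ty":0,"tz":0,"wx":0,"wy":0,"wz":0},{"grip":0,"tx":0,"ty":0,"tz":0,"wx":0,"wy":0,"wz":0}]'
python3 - <<'E'
from h import *
st((137.5,.7,62),-1)
from rig import eyes
import cv2
for n in ("side","wrist"):
    c=eyes.capture(n); cv2.imwrite(f"pics/{n}2.png",c["pixels"][:,:,::-1]); np.savez(f"pics/{n}2.npz",**c)
im=cv2.imread("pics/side2.png")[180:330,280:480]
cv2.imwrite("pics/side2z.png",cv2.resize(im,None,fx=4,fy=4,interpolation=cv2.INTER_CUBIC))
E
```

```text
time_s: 3.55
eef_pos: [508.0, 80.0, 72.2]
ee_rot: [-0.46, 0.46, -0.537, 0.537]
force: [0.9, 0.2, -0.2]
grip_width: 0.001
t 3.55 pos [508.   80.   72.2] F [ 0.89  0.18 -0.18] grip 0.001
box s(y) 137.7 x 1.7 z 72.2
tool axes x [-0.154 -0.988 -0.   ] y [ 0.001 -0.    -1.   ] z [ 0.988 -0.154  0.001]
turn (tool frame) [-0.0014 -0.0064 -0.0001]
shift tool [ 0.2 10.2 -1. ]
```

View pics/side2z.png

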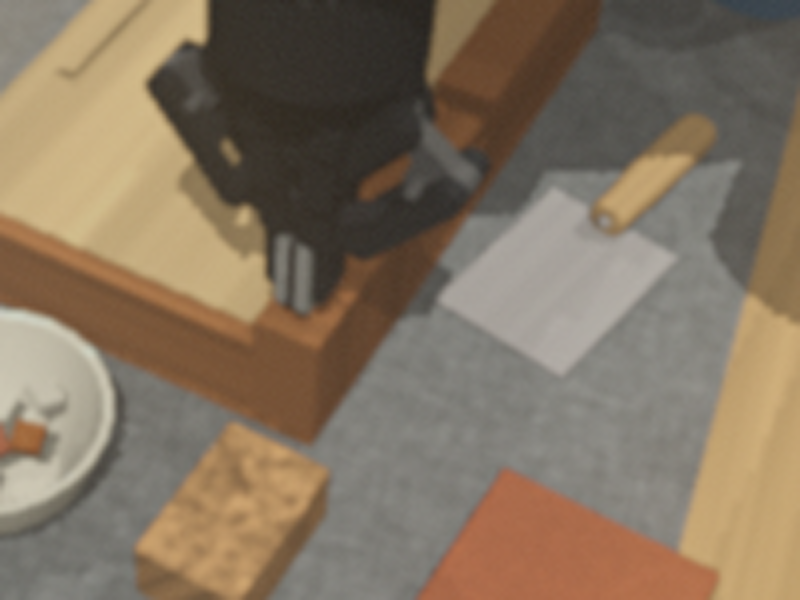

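View pics/wrist2.png

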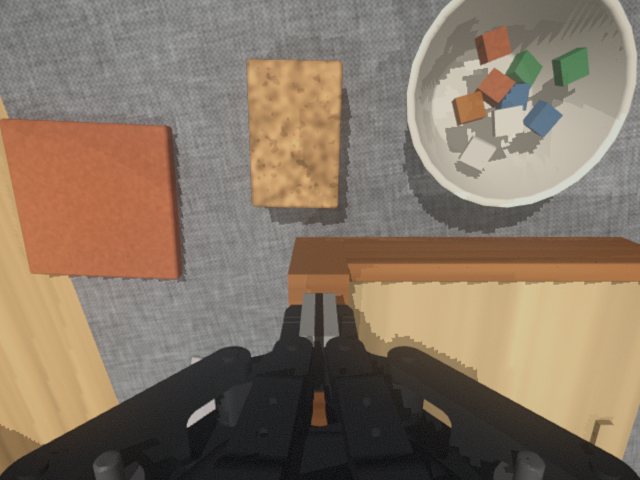

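The tip is about 10 mm above the rail end and centred across the rail: rail columns 290–347, fingers 300–338. Next I'll locate the visible tip edge along the rail and compare it with the rail end.

```bash
python3 - <<'E'
from h import *
for (u,v,z) in ((319,293,72),(302,293,72),(338,293,72),(319,275,62),(291,275,62),(347,275,62)):
    d=onz("wrist2",u,v,z)-C; print(u,v,z,"s %.1f x %.1f"%(d@EY,d@EX))
E
python3 -m handwheel '[{"grip":0,"tx":0,"ty":2,"tz":0,"wx":0,"wy":0,"wz":0},{"grip":0,"tx":0,"ty":2,"tz":0,"wx":0,"wy":0,"wz":0},{"grip":0,"tx":0,"ty":2,"tz":0,"wx":0,"wy":0,"wz":0},{"grip":0,"tx":0,"ty":0,"tz":0,"wx":0,"wy":0,"wz":0},{"grip":0,"tx":0,"ty":0,"tz":0,"wx":0,"wy":0,"wz":0}]'
```

```text
319 293 72 s 146.4 x 1.6
302 293 72 s 146.5 x -5.6
338 293 72 s 146.4 x 9.7
319 275 62 s 150.6 x 1.7
291 275 62 s 150.7 x -10.9
347 275 62 s 150.5 x 14.2
time_s: 4.07
eef_pos: [507.4, 80.0, 65.2]
ee_rot: [0.46, -0.46, 0.537, -0.537]
force: [0.7, -0.2, -0.3]
grip_width: -0.002
```

```bash
python3 -m handwheel '[{"grip":0,"tx":0,"ty":0.7,"tz":0,"wx":0,"wy":0,"wz":0},{"grip":0,"tx":0,"ty":0.7,"tz":0,"wx":0,"wy":0,"wz":0},{"grip":0,"tx":0,"ty":0.6,"tz":0,"wx":0,"wy":0,"wz":0},{"grip":0,"tx":0,"ty":0,"tz":0,"wx":0,"wy":0,"wz":0}]'
python3 -m handwheel '[{"grip":0,"tx":0,"ty":0.5,"tz":0,"wx":0,"wy":0,"wz":0},{"grip":0,"tx":0,"ty":0,"tz":0,"wx":0,"wy":0,"wz":0}]'
python3 -m handwheel '[{"grip":0,"tx":0,"ty":0,"tz":0,"wx":0,"wy":0,"wz":0}]'
```

```text
time_s: 4.4
eef_pos: [507.4, 80.0, 63.2]
ee_rot: [0.46, -0.46, 0.537, -0.537]
force: [-0.5, -0.6, 0.6]
grip_width: -0.002
time_s: 4.57
eef_pos: [507.5, 80.0, 62.8]
ee_rot: [0.46, -0.46, 0.537, -0.537]
force: [0.2, -0.3, 0.3]
grip_width: 0.004
time_s: 4.65
eef_pos: [507.5, 80.0, 62.8]
ee_rot: [-0.46, 0.46, -0.537, 0.537]
force: [-0.3, -0.7, 0.1]
grip_width: 0.0
```

```bash
python3 -m handwheel '[{"grip":0,"tx":0,"ty":0.4,"tz":0,"wx":0,"wy":0,"wz":0},{"grip":0,"tx":0,"ty":0,"tz":0,"wx":0,"wy":0,"wz":0}]'
python3 -m handwheel '[{"grip":0,"tx":0,"ty":0.4,"tz":0,"wx":0,"wy":0,"wz":0},{"grip":0,"tx":0,"ty":0,"tz":0,"wx":0,"wy":0,"wz":0}]'
```

```text
time_s: 4.82
eef_pos: [507.5, 80.0, 62.4]
ee_rot: [-0.46, 0.46, -0.537, 0.537]
force: [1.7, 0.8, -0.3]
grip_width: 0.001
time_s: 4.98
eef_pos: [507.6, 80.0, 62.1]
ee_rot: [-0.46, 0.46, -0.537, 0.537]
force: [-1.0, -0.0, 1.9]
grip_width: 0.001
```

```bash
python3 -m handwheel '[{"grip":0,"tx":0,"ty":0.3,"tz":0,"wx":0,"wy":0,"wz":0},{"grip":0,"tx":0,"ty":0,"tz":0,"wx":0,"wy":0,"wz":0}]'
python3 -m handwheel '[{"grip":0,"tx":0,"ty":0,"tz":0,"wx":0,"wy":0,"wz":0}]'
```

```text
time_s: 5.15
eef_pos: [507.6, 80.0, 62.1]
ee_rot: [-0.46, 0.46, -0.537, 0.537]
force: [-0.5, -0.2, 4.7]
grip_width: 0.002
time_s: 5.23
eef_pos: [507.6, 80.0, 62.1]
ee_rot: [-0.46, 0.46, -0.537, 0.537]
force: [-2.7, 0.5, 5.5]
grip_width: 0.003
```

Touch found at z 62.1 with about 5 N. Starting the slide to the right.

```bash
python3 -m handwheel '[{"grip":0,"tx":2,"ty":0,"tz":0,"wx":0,"wy":0,"wz":0},{"grip":0,"tx":3,"ty":0,"tz":0,"wx":0,"wy":0,"wz":0},{"grip":0,"tx":3,"ty":0,"tz":0,"wx":0,"wy":0,"wz":0},{"grip":0,"tx":3,"ty":0,"tz":0,"wx":0,"wy":0,"wz":0},{"grip":0,"tx":3,"ty":0,"tz":0,"wx":0,"wy":0,"wz":0},{"grip":0,"tx":3,"ty":0,"tz":0,"wx":0,"wy":0,"wz":0}]'
python3 - <<'E'
from h import *
st((31,1.7,62),-1)
E
```

```text
time_s: 5.73
eef_pos: [505.3, 63.1, 62.1]
ee_rot: [-0.461, 0.46, -0.537, 0.537]
force: [0.7, 3.8, 6.9]
grip_width: -0.005
t 5.73 pos [505.3  63.1  62.1] F [0.66 3.82 6.87] grip -0.005
box s(y) 120.6 x 1.4 z 62.1
tool axes x [-0.153 -0.988 -0.001] y [ 0.001  0.001 -1.   ] z [ 0.988 -0.153  0.001]
turn (tool frame) [-0.0012 -0.0053 -0.0007]
shift tool [89.6 -0.   0.8]
```

```bash
python3 -m handwheel '[{"grip":0,"tx":3,"ty":-0.1,"tz":0,"wx":0,"wy":0,"wz":0},{"grip":0,"tx":3,"ty":0,"tz":0,"wx":0,"wy":0,"wz":0},{"grip":0,"tx":3,"ty":0,"tz":0,"wx":0,"wy":0,"wz":0},{"grip":0,"tx":3,"ty":0,"tz":0,"wx":0,"wy":0,"wz":0},{"grip":0,"tx":3,"ty":0,"tz":0,"wx":0,"wy":0,"wz":0},{"grip":0,"tx":3,"ty":0,"tz":0,"wx":0,"wy":0,"wz":0}]'
python3 -m handwheel '[{"grip":0,"tx":3,"ty":0,"tz":0,"wx":0,"wy":0,"wz":0},{"grip":0,"tx":3,"ty":0,"tz":0,"wx":0,"wy":0,"wz":0},{"grip":0,"tx":3,"ty":0,"tz":0,"wx":0,"wy":0,"wz":0},{"grip":0,"tx":3,"ty":0,"tz":0,"wx":0,"wy":0,"wz":0},{"grip":0,"tx":3,"ty":0,"tz":0,"wx":0,"wy":0,"wz":0},{"grip":0,"tx":3,"ty":0,"tz":0,"wx":0,"wy":0,"wz":0}]'
```

```text
time_s: 6.23
eef_pos: [502.4, 45.2, 62.1]
ee_rot: [-0.461, 0.46, -0.537, 0.537]
force: [0.5, 3.9, 5.5]
grip_width: 0.004
time_s: 6.73
eef_pos: [499.6, 27.5, 62.0]
ee_rot: [-0.461, 0.46, -0.537, 0.537]
force: [1.0, 3.8, 6.2]
grip_width: 0.003
```

```bash
python3 -m handwheel '[{"grip":0,"tx":3,"ty":0,"tz":0,"wx":0,"wy":0,"wz":0},{"grip":0,"tx":3,"ty":0,"tz":0,"wx":0,"wy":0,"wz":0},{"grip":0,"tx":3,"ty":0,"tz":0,"wx":0,"wy":0,"wz":0},{"grip":0,"tx":3,"ty":0,"tz":0,"wx":0,"wy":0,"wz":0},{"grip":0,"tx":3,"ty":0,"tz":0,"wx":0,"wy":0,"wz":0},{"grip":0,"tx":3,"ty":0,"tz":0,"wx":0,"wy":0,"wz":0}]'
python3 -m handwheel '[{"grip":0,"tx":3,"ty":0,"tz":0,"wx":0,"wy":0,"wz":0},{"grip":0,"tx":3,"ty":0,"tz":0,"wx":0,"wy":0,"wz":0},{"grip":0,"tx":3,"ty":0,"tz":0,"wx":0,"wy":0,"wz":0},{"grip":0,"tx":3,"ty":0,"tz":0,"wx":0,"wy":0,"wz":0},{"grip":0,"tx":3,"ty":0,"tz":0,"wx":0,"wy":0,"wz":0},{"grip":0,"tx":3,"ty":0,"tz":0,"wx":0,"wy":0,"wz":0}]'
```

```text
time_s: 7.23
eef_pos: [496.9, 9.7, 62.1]
ee_rot: [-0.461, 0.46, -0.537, 0.537]
force: [0.7, 5.0, 5.9]
grip_width: 0.002
time_s: 7.73
eef_pos: [494.0, -8.2, 61.9]
ee_rot: [-0.46, 0.46, -0.537, 0.537]
force: [-0.3, 3.3, 5.4]
grip_width: 0.003
```

s ≈ 48. Now smaller steps, reading after each, until the support goes away.

```bash
for i in 1 ; do python3 -m handwheel '[{"grip":0,"tx":3,"ty":0,"tz":0,"wx":0,"wy":0,"wz":0},{"grip":0,"tx":3,"ty":0,"tz":0,"wx":0,"wy":0,"wz":0},{"grip":0,"tx":3,"ty":0,"tz":0,"wx":0,"wy":0,"wz":0},{"grip":0,"tx":2,"ty":0,"tz":0,"wx":0,"wy":0,"wz":0}]'; done
python3 -m handwheel '[{"grip":0,"tx":2,"ty":0,"tz":0,"wx":0,"wy":0,"wz":0},{"grip":0,"tx":2,"ty":0,"tz":0,"wx":0,"wy":0,"wz":0}]'
python3 -m handwheel '[{"grip":0,"tx":2,"ty":0,"tz":0,"wx":0,"wy":0,"wz":0},{"grip":0,"tx":2,"ty":0,"tz":0,"wx":0,"wy":0,"wz":0}]'
python3 -m handwheel '[{"grip":0,"tx":2,"ty":0,"tz":0,"wx":0,"wy":0,"wz":0},{"grip":0,"tx":2,"ty":0,"tz":0,"wx":0,"wy":0,"wz":0}]'
```

```text
time_s: 8.07
eef_pos: [492.3, -19.1, 61.9]
ee_rot: [0.46, -0.46, 0.537, -0.537]
force: [0.2, 4.3, 4.4]
grip_width: -0.004
time_s: 8.23
eef_pos: [491.6, -23.0, 61.9]
ee_rot: [0.46, -0.46, 0.537, -0.537]
force: [1.1, 4.1, 5.9]
grip_width: 0.004
time_s: 8.4
eef_pos: [491.0, -26.9, 61.9]
ee_rot: [0.46, -0.46, 0.537, -0.537]
force: [0.3, 3.3, 5.5]
grip_width: -0.0
time_s: 8.57
eef_pos: [490.4, -30.9, 61.8]
ee_rot: [0.46, -0.46, 0.537, -0.537]
force: [0.3, 2.3, 4.4]
grip_width: -0.001
```

```bash
python3 -m handwheel '[{"grip":0,"tx":2,"ty":0,"tz":0,"wx":0,"wy":0,"wz":0}]'
python3 -m handwheel '[{"grip":0,"tx":2,"ty":0,"tz":0,"wx":0,"wy":0,"wz":0}]'
python3 -m handwheel '[{"grip":0,"tx":2,"ty":0,"tz":0,"wx":0,"wy":0,"wz":0}]'
python3 -m handwheel '[{"grip":0,"tx":2,"ty":0,"tz":0,"wx":0,"wy":0,"wz":0}]'
```

```text
time_s: 8.65
eef_pos: [490.0, -32.9, 61.8]
ee_rot: [0.46, -0.46, 0.537, -0.537]
force: [-0.0, 1.4, 3.2]
grip_width: 0.004
time_s: 8.73
eef_pos: [489.5, -35.1, 61.6]
ee_rot: [0.46, -0.461, 0.537, -0.537]
force: [1.1, -0.4, -0.3]
grip_width: -0.0
time_s: 8.82
eef_pos: [489.1, -37.1, 61.4]
ee_rot: [0.46, -0.461, 0.537, -0.537]
force: [0.5, -0.2, 0.1]
grip_width: -0.004
time_s: 8.9
eef_pos: [488.8, -39.0, 61.4]
ee_rot: [0.46, -0.461, 0.537, -0.537]
force: [0.8, 0.5, 0.2]
grip_width: 0.004
```

Support vanished at s≈20 (force 5 → 0 N, z dropped to 61.4), which agrees with the camera's notch edge at 31. Now I'll centre in the notch and go down to its floor.

```bash
python3 -m handwheel '[{"grip":0,"tx":2,"ty":0,"tz":0,"wx":0,"wy":0,"wz":0},{"grip":0,"tx":2,"ty":1,"tz":0,"wx":0,"wy":0,"wz":0},{"grip":0,"tx":1.5,"ty":1,"tz":0,"wx":0,"wy":0,"wz":0},{"grip":0,"tx":0,"ty":1,"tz":0,"wx":0,"wy":0,"wz":0},{"grip":0,"tx":0,"ty":1,"tz":0,"wx":0,"wy":0,"wz":0},{"grip":0,"tx":0,"ty":1,"tz":0,"wx":0,"wy":0,"wz":0},{"grip":0,"tx":0,"ty":1,"tz":0,"wx":0,"wy":0,"wz":0},{"grip":0,"tx":0,"ty":0,"tz":0,"wx":0,"wy":0,"wz":0}]'
python3 - <<'E'
from h import *
st((11.5,1,54),-1)
from rig import eyes
import cv2
for n in ("top",):
    c=eyes.capture(n); cv2.imwrite(f"pics/{n}3.png",c["pixels"][:,:,::-1])
E
```

```text
time_s: 9.57
eef_pos: [488.3, -44.0, 55.6]
ee_rot: [0.46, -0.46, 0.537, -0.537]
force: [-0.0, 0.2, -0.3]
grip_width: 0.001
t 9.57 pos [488.3 -44.   55.6] F [-0.02  0.22 -0.3 ] grip 0.001
box s(y) 12.2 x 0.4 z 55.6
tool axes x [-0.152 -0.988 -0.   ] y [-0.  0. -1.] z [ 0.988 -0.152 -0.   ]
turn (tool frame) [ 0.0003 -0.0049 -0.0001]
shift tool [0.7 1.6 0.6]
```

```bash
python3 -m handwheel '[{"grip":0,"tx":0.7,"ty":0.5,"tz":0,"wx":0,"wy":0,"wz":0},{"grip":0,"tx":0,"ty":0.5,"tz":0,"wx":0,"wy":0,"wz":0},{"grip":0,"tx":0,"ty":0.5,"tz":0,"wx":0,"wy":0,"wz":0},{"grip":0,"tx":0,"ty":0.5,"tz":0,"wx":0,"wy":0,"wz":0},{"grip":0,"tx":0,"ty":0,"tz":0,"wx":0,"wy":0,"wz":0}]'
python3 -m handwheel '[{"grip":0,"tx":0,"ty":0.5,"tz":0,"wx":0,"wy":0,"wz":0},{"grip":0,"tx":0,"ty":0.5,"tz":0,"wx":0,"wy":0,"wz":0},{"grip":0,"tx":0,"ty":0.5,"tz":0,"wx":0,"wy":0,"wz":0},{"grip":0,"tx":0,"ty":0.5,"tz":0,"wx":0,"wy":0,"wz":0},{"grip":0,"tx":0,"ty":0,"tz":0,"wx":0,"wy":0,"wz":0}]'
python3 -m handwheel '[{"grip":0,"tx":0,"ty":0.5,"tz":0,"wx":0,"wy":0,"wz":0},{"grip":0,"tx":0,"ty":0.5,"tz":0,"wx":0,"wy":0,"wz":0},{"grip":0,"tx":0,"ty":0.5,"tz":0,"wx":0,"wy":0,"wz":0},{"grip":0,"tx":0,"ty":0.5,"tz":0,"wx":0,"wy":0,"wz":0},{"grip":0,"tx":0,"ty":0,"tz":0,"wx":0,"wy":0,"wz":0}]'
```

```text
time_s: 10.03
eef_pos: [488.3, -44.8, 53.9]
ee_rot: [-0.46, 0.46, -0.537, 0.537]
force: [-0.7, 0.9, 1.4]
grip_width: 0.003
time_s: 10.45
eef_pos: [488.3, -44.8, 51.8]
ee_rot: [-0.46, 0.46, -0.537, 0.537]
force: [-1.9, 0.7, 3.0]
grip_width: -0.002
time_s: 10.87
eef_pos: [488.2, -44.7, 49.6]
ee_rot: [0.46, -0.46, 0.537, -0.537]
force: [0.1, 0.3, 1.4]
grip_width: 0.002
```

```bash
python3 -m handwheel '[{"grip":0,"tx":0,"ty":0.5,"tz":0,"wx":0,"wy":0,"wz":0},{"grip":0,"tx":0,"ty":0.5,"tz":0,"wx":0,"wy":0,"wz":0},{"grip":0,"tx":0,"ty":0,"tz":0,"wx":0,"wy":0,"wz":0},{"grip":0,"tx":0,"ty":0,"tz":0,"wx":0,"wy":0,"wz":0},{"grip":0,"tx":0,"ty":0,"tz":0,"wx":0,"wy":0,"wz":0},{"grip":0,"tx":0,"ty":0,"tz":0,"wx":0,"wy":0,"wz":0}]'
python3 - <<'E'
from rig import eyes
import cv2
for n in ("side",):
    c=eyes.capture(n); cv2.imwrite(f"pics/{n}4.png",c["pixels"][:,:,::-1])
E
```

```text
time_s: 11.37
eef_pos: [488.2, -44.7, 48.8]
ee_rot: [0.46, -0.46, 0.537, -0.537]
force: [-1.0, 0.7, 4.4]
grip_width: 0.002
```

View pics/side4.png

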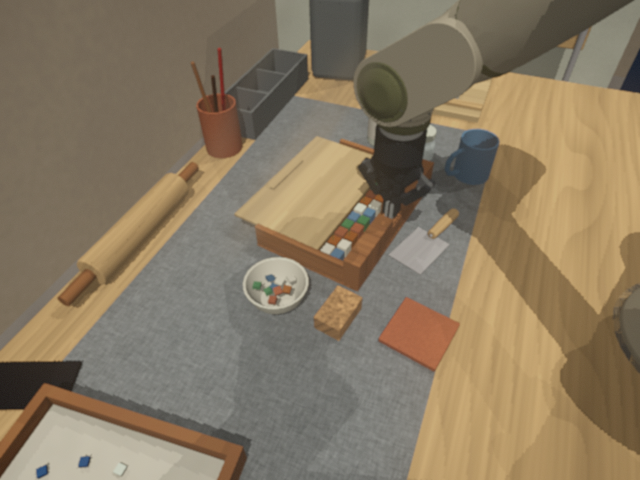

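The lid has sprung open: its near-left corner is now at about (318,247), its far-left corner at (238,213), and the tiles inside show. Now I'll take the finger straight up.

```bash
python3 -m handwheel '[{"grip":0,"tx":0,"ty":-1,"tz":0,"wx":0,"wy":0,"wz":0},{"grip":0,"tx":0,"ty":-2,"tz":0,"wx":0,"wy":0,"wz":0},{"grip":0,"tx":0,"ty":-3,"tz":0,"wx":0,"wy":0,"wz":0},{"grip":0,"tx":0,"ty":-5,"tz":0,"wx":0,"wy":0,"wz":0},{"grip":0,"tx":0,"ty":-20,"tz":0,"wx":0,"wy":0,"wz":0},{"grip":0,"tx":0,"ty":-30,"tz":0,"wx":0,"wy":0,"wz":0},{"grip":0,"tx":0,"ty":-40,"tz":0,"wx":0,"wy":0,"wz":0},{"grip":0,"tx":0,"ty":-40,"tz":0,"wx":0,"wy":0,"wz":0},{"grip":0,"tx":0,"ty":-20,"tz":0,"wx":0,"wy":0,"wz":0},{"grip":0,"tx":0,"ty":0,"tz":0,"wx":0,"wy":0,"wz":0}]'
python3 -m handwheel '[{"grip":0,"tx":30,"ty":0,"tz":-20,"wx":0,"wy":0,"wz":0},{"grip":0,"tx":30,"ty":0,"tz":-20,"wx":0,"wy":0,"wz":0},{"grip":0,"tx":30,"ty":0,"tz":-20,"wx":0,"wy":0,"wz":0},{"grip":0,"tx":30,"ty":0,"tz":-20,"wx":0,"wy":0,"wz":0},{"grip":0,"tx":30,"ty":0,"tz":-20,"wx":0,"wy":0,"wz":0},{"grip":0,"tx":30,"ty":0,"tz":-10,"wx":0,"wy":0,"wz":0},{"grip":0,"tx":30,"ty":0,"tz":0,"wx":0,"wy":0,"wz":0},{"grip":0,"tx":0,"ty":0,"tz":0,"wx":0,"wy":0,"wz":0},{"grip":0,"tx":0,"ty":0,"tz":0,"wx":0,"wy":0,"wz":0}]'
python3 - <<'E'
from h import *
from rig import eyes
import cv2
for n in ("side","top"):
    c=eyes.capture(n); cv2.imwrite(f"pics/{n}5.png",c["pixels"][:,:,::-1]); np.savez(f"pics/{n}5.npz",**c)
st()
im=cv2.imread("pics/side5.png")[130:280,230:430]
cv2.imwrite("pics/side5z.png",cv2.resize(im,None,fx=4,fy=4,interpolation=cv2.INTER_CUBIC))
E
```

```text
time_s: 12.25
eef_pos: [489.9, -45.2, 214.7]
ee_rot: [-0.462, 0.459, -0.534, 0.539]
force: [-0.3, 0.5, 1.4]
grip_width: -0.0
time_s: 13.0
eef_pos: [346.9, -236.2, 209.1]
ee_rot: [0.46, -0.46, 0.538, -0.537]
force: [-0.2, -0.1, 0.5]
grip_width: 0.003
t 13.10 pos [ 347.5 -234.8  209.3] F [0.04 0.7  0.27] grip -0.002
box s(y) -197.3 x -110.7 z 209.3
tool axes x [-0.152 -0.988 -0.001] y [-0.001  0.001 -1.   ] z [ 0.988 -0.152 -0.001]
turn (tool frame) [1.6000e-03 3.1368e+00 1.2000e-03]
```

View pics/side5z.png

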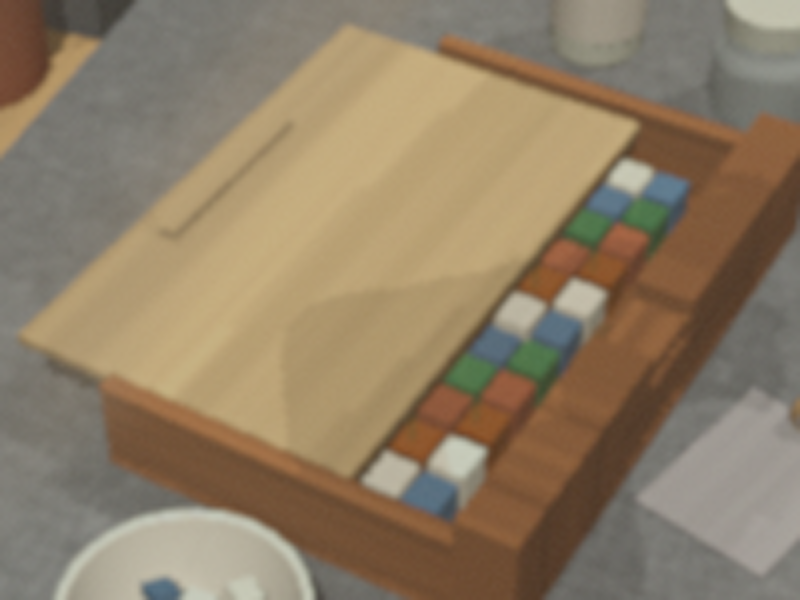

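View pics/top5.png

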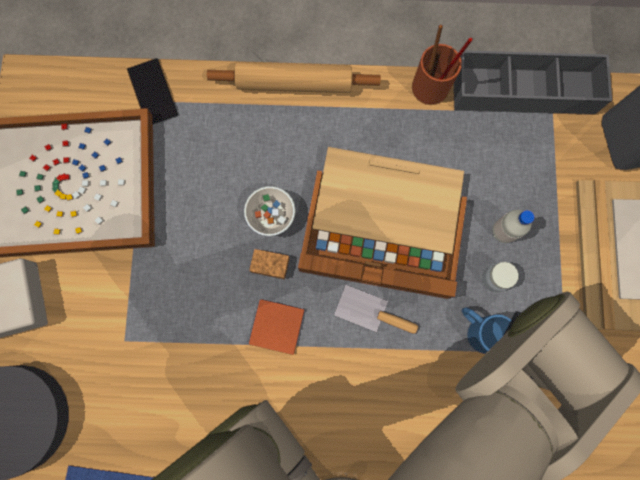

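The lid is open with its far edge past the box. The notch floor looks back at its first level, and the bystanders are where they were. I'll measure the lid travel from its ridge and check that nothing else moved.

Run:
```python
from h import *
import cv2
a=onz("side0",240+220/4,130+275/4,44); b=onz("side5",230+165/4,130+235/4,44)
print("lid travel box x side %.1f"%((b-a)@EX))
a=onz("top0",365,189,46); b=onz("top5",371,160,46)
print("top %.1f"%((b-a)@EX))
d=np.abs(cv2.imread("pics/top0.png").astype(int)-cv2.imread("pics/top5.png")).max(2)
for n,(x,y,r) in dict(bowl=(270,212,24),block=(269,263,18),tile=(277,327,24),knife=(375,308,35),glue=(514,226,18),jar=(505,275,15)).items():
    print(n,np.percentile(d[y-r:y+r,x-r:x+r],[50,95]))
def crop(n,o): 
    return cv2.imread(f"pics/{n}.png")[o[1]:o[1]+40,o[0]:o[0]+60]
im=np.hstack([crop("side0",(370,190)),crop("side5",(370,190))])
cv2.imwrite("pics/cmp.png",cv2.resize(im,None,fx=6,fy=6,interpolation=cv2.INTER_CUBIC))
```

```text
lid travel box x side 53.3
top 61.2
bowl [ 4. 22.]
block [3. 6.]
tile [19. 23.]
knife [15. 22.]
glue [3. 6.]
jar [2. 5.]
```

View pics/cmp.png

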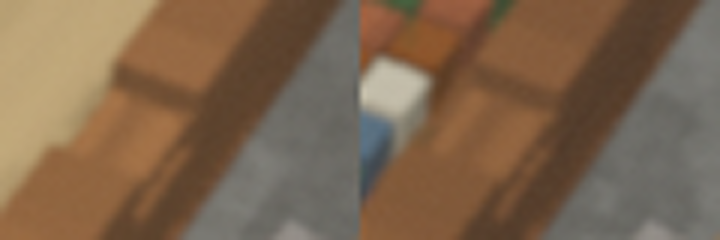

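The notch floor looks the same before and after, so the catch is back up. The lid's travel is about 55 mm (53 from the side view, a rough 61 from the top). The tile and knife differences are a uniform shading change. Handing in now.

```bash
python3 -c "
from rig import ctrl; print(ctrl.finish_job())"
```

```text
the job is handed in; nothing more can be done
None
```

The tile box is open, the catch has come back up, and I handed the job in at about 13 s of the 64 s allowed.

- **Touch and slide:** I rested the closed fingertip on the left end of the rail at about 5 N. I slid it right, at 4–7 N in the readings, until the support gave way about 20 mm left of the rail's middle.
- **Press:** I centred the finger in the notch and pressed the floor down about 5 mm. The highest force I read was about 4.4 N, and the lid sprang open. I then lifted straight up and moved clear.

**Last checks**
- **Lid:** the picture shows it open. I measured 53 mm of travel from the side view and 61 mm from the top view, against the 55 mm stated. The two disagree by 8 mm because the pixels were picked roughly by eye.
- **Catch:** the notch looks the same as before it was pressed.
- **Things around the box:** the block, glue and jar match the first pictures. The bowl area differed slightly in places. The tile and spatula areas differed in brightness, which I took to be the arm's shadow. None of the three looks moved. The arm partly hid the mug in the last top view, so I did not measure it, but the arm never went near it at low height.
- **Contact:** the force reading was about zero at the end.
- **Rejected commands:** my first batch of moves was refused for leaving out row fields, and nothing moved. I resent them with every field filled in.

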